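# Brush out the grinder's burr chamber

### The arm

A 7-joint arm with a two-finger parallel gripper is mounted at the origin on the work surface. World frame = base frame: x ahead of the robot, y to its left, z up, the work surface at z = 0. Lengths are in mm, angles in rad, forces in N, time in s.
With the tool pointing down it reaches from about 350 to 900 mm from the base axis. Payload 8.1 kg.
Tool frame: the origin (TCP) lies at the very end of the fingers, on their centre line; the grasp point (between the pads) lies behind it (r.grasp_offset is the z of the grasp point in the tool frame, in mm); z points along the fingers, y is the line along which they close (so a half turn about z gives the same grasp; the last joint's range is limited). The gripper opens to 92 mm and grips with 3 to 60 N. Pads are 19 mm wide; open, the fingers measure 130 mm over their backs; the gripper's body (75 mm by 190 mm) begins 47 mm behind the grasp point.
Start: joints at [-1.33, 0.434, 0.025, 1.573, -0.012, 1.134, -0.075], TCP at [210.694, 588.43, 226.742] pointing down, gripper open.
Joint ranges: [-2.62, 2.62], [-0.44, 2.09], [-1.27, 1.32], [0.08, 2.57], [-1.32, 4.46], [0.12, 2], [-2.74, 2.74]. Speed limits (rad/s): [2.22, 2.22, 3.01, 3.01, 3.14, 3.14, 3.14].

### API

Orientations are given as a unit quaternion [w, x, y, z].
In Python, from workcell import r gives the robot as it stands.
- The arm moves only by the tool send_rows, never from a script. Its argument "increments" is a list of rows, each an object with "jaw": the opening, from 0 (shut) to 1 (fully open); "delta_pos": the shift along the tool's x, y, z in units of 120 mm (1.0 is 120 mm), a list of three; "angular": the turn, a rotation vector about the tool's x, y, z in units of 45 degrees (1.0 is 45 degrees), a list of three. In form: [{"jaw": jaw, "delta_pos": [dx, dy, dz], "angular": [wx, wy, wz]}, ...]. A call has exactly 8 rows; each row shifts and turns the commanded pose from where the row before left it, along the tool's axes as they then stand; what a row does not reach is not made up. A row lasts 1/8 s, in which the tool goes at most 62.5 mm and 10.7 degrees, less where a joint would pass 70% of its speed; a pose out of reach is approached as far as the arm can. A call with a number of a shift or a turn outside -1 to 1 is refused whole. A call with a gripper value outside its range is refused whole. The fingers move at their own pace and stop on an object; the grip force is fixed at half the most. Time passes only in rows, so rows that do not move let the fingers close, or fill a call up. It gives the time, the measured TCP pose, the force, the opening and the grip force at its end, in the units of the state.
- r.read_state(): the state, without advancing time (a new reading comes with each control period).
- r.grab_frame(name): name is "side" or "top"; returns the picture (420x560x3 uint8, blue, green, red); there is no depth.
- r.camera_model(name): a dict with "fov_y" (degrees; the focal length in pixels is half the picture's height over the tangent of half this angle, whatever the lens; pixels are square), "cx", "cy" (the principal point, pixels), "origin" and "attitude" of the camera in the world. Camera axes: x right, y up, looking along -z (the intrinsics and any distortion apply to the point x, -y, -z); pixel columns grow to the right and rows downward; lengths in mm; the calibration is good to about 2 mm. A picture is of the moment at which its call begins. camera_model takes no time and is no camera call.
- r.close_job(): hands the job in; it is judged then, once.
The state is a dict: "clock": time; "joint_positions": joint angles; "qvel": joint speeds; "joint_torque": joint torques, N m; "ee_pos": TCP position; "tcp_rot": TCP orientation; "wrist_force": force on the tool from outside, world axes, zero at the start; "moment": the same for the moment, N m; "width": finger opening in mm; "gripper_force": force on a finger pad.
Only numpy, scipy, OpenCV 4.12 (cv2) and the standard library are available. Lean on these libraries where they do the work, as an engineer would, in place of code of your own. Each camera call takes 0.05 s, during which the arm holds its last target. There are 200 camera calls.

### The job

Take the crevice brush from its cradle and clean the ring-shaped gap round the grinder's bare burr: lower the tuft well down into the gap just left of the chute (seen from the grinder's front) and guide it gently, at no more than a few centimetres a second, in one unbroken clockwise pass (seen from above) until it comes to the right of the chute, lifting it out only there. Then lay the brush back in its cradle the way it lay, and leave the cups, bowls and upper burr where they are.

Things in the scene. Friction and masses are not known exactly. Their poses are not given: they have to be found in the camera images.
- grinder: Coffee grinder without hopper and upper burr: grey housing 176 x 128 mm on a black foot plate, fixed. Origin on the table below the burr's axis; -x is its front (spout side), +x its rear, z up. On top an aluminium collar (outer diameter 116, inner 98 mm, rim 204 mm above the table) surrounds the bare steel burr. Nothing else rises above the rim.
- burr_centre (a point): Centre of the burr's upper face, 200 mm above the table; axes as the grinder's. Burr diameter 74 mm. The gap to the collar is a ring 12 mm wide on a circle of radius 43 mm, with a rigid floor 16 mm below the burr face. At the front the collar is broken by the chute opening (34 mm wide, 20 degrees either side of -x); its open channel, walls rim-high, runs out to 98 mm.
- brush: Crevice brush, rigid, about 45 g: beech handle 14 mm wide, 16 mm high, along its x from -72 to +60 mm, then a steel ferrule and cranked neck bending down to one short stiff black tuft, 6 mm thick, 18 mm long below an 8.4 mm ferrule. Origin in the handle's axis, where to grip it, 8 mm above its underside; x along the handle towards the tuft, z up, the tuft pointing down.
- brush_tip (a point): Lower end of the tuft: 86 mm ahead of the brush's origin along x and 52 mm below it.
- cradle: Wooden cradle, fixed: base 124 x 66 x 10 mm, origin under it on the table. Uprights at x = -42, +42 mm, 10 mm thick, 44 mm wide, 77 mm high, with notches 17 mm wide at their bottom (60 mm up), flaring to about 32 mm. The brush lies in both, handle along the cradle's x, tuft at the +x end hanging free, its origin 68 mm above the table and within 12 mm of the cradle's along x.
- gap0 (a point): Point 0 on the gap's centre line, 10 mm below the burr face: left of the chute opening, seen from the grinder's front (140 degrees from the grinder's +x, counted towards +y).
- gap1 (a point): Point 1 on the gap's centre line, 10 mm below the burr face: left front, seen from the grinder's front (105 degrees from the grinder's +x, counted towards +y).
- gap2 (a point): Point 2 on the gap's centre line, 10 mm below the burr face: left side, seen from the grinder's front (70 degrees from the grinder's +x, counted towards +y).
- gap3 (a point): Point 3 on the gap's centre line, 10 mm below the burr face: left rear, seen from the grinder's front (35 degrees from the grinder's +x, counted towards +y).
- gap4 (a point): Point 4 on the gap's centre line, 10 mm below the burr face: at the very rear, away from the chute, seen from the grinder's front (0 degrees from the grinder's +x, counted towards +y).
- gap5 (a point): Point 5 on the gap's centre line, 10 mm below the burr face: right rear, seen from the grinder's front (-35 degrees from the grinder's +x, counted towards +y).
- gap6 (a point): Point 6 on the gap's centre line, 10 mm below the burr face: right side, seen from the grinder's front (-70 degrees from the grinder's +x, counted towards +y).
- gap7 (a point): Point 7 on the gap's centre line, 10 mm below the burr face: right front, seen from the grinder's front (-105 degrees from the grinder's +x, counted towards +y).
- gap8 (a point): Point 8 on the gap's centre line, 10 mm below the burr face: right of the chute opening, seen from the grinder's front (-140 degrees from the grinder's +x, counted towards +y).
- dosing_cup: Bystander: steel dosing cup, diameter 56 mm, 62 mm high, on the foot plate under the spout. Origin under its middle.
- upper_burr: Bystander: the upper burr in its aluminium carrier, a ring 94 mm across and 38 mm high with two stub pins, on the table. Origin under its middle.
- bowl_a: Bystander: empty white cupping bowl, 96 mm across, 62 mm high. Origin under its middle.
- bowl_b: Bystander: white cupping bowl of roasted beans, 96 mm across, 62 mm high. Origin under its middle.
There are look-alikes about, which are no part of the job. Leave any purple look-alike of the cradle alone.

How it is judged:
By the outcome, as a careful person would: the job done as asked, in the order asked, and still so for the second after the job is handed in, with the robot touching nothing.
It also fails if it takes over 72 s, if anything falls off the work surface, if the arm or the gripper's body presses on something with over 40 N, if the wrist force passes 120 N, or if a joint passes its speed limit or range.

## Working session

There is one attempt and no reset: what is moved stays moved. The work goes in short steps, Python scripts to look and compute and a tool call to move; the robot and the scene stay as the last step left them, time stands still between calls to the robot, and variables do not carry over. Pictures are saved under pics/ and viewed, at most 10 in all, crops included, and the job is handed in when it is done.

Besides the shell and the picture viewer there is one more tool, called after ">>>" by a JSON object that holds its "op" and its "data". send_rows: Moves the arm, as the interface text tells. Shifts and turns lie within -1 to 1; 1 stands for 120 mm of shift or 45 degrees of turn. Its arguments: {"type":"object","properties":{"increments":{"type":"array"}},"required":["increments"]}

```bash
mkdir -p pics; ls; python3 - <<'E'
from workcell import r
import cv2
for n in("side","top"):
    cv2.imwrite(f"pics/{n}0.png",r.grab_frame(n)); print(n,r.camera_model(n))
print(r.read_state(), r.grasp_offset)
E
```

```text
pics
side {'fov_y': 46.247957231338965, 'cx': 279.0925272417731, 'cy': 208.33184689524026, 'origin': array([ 233.11923984, -702.96814396,  742.5778632 ]), 'attitude': array([ 0.8789784 ,  0.42789961, -0.09571107, -0.18745211])}
top {'fov_y': 46.98193011359221, 'cx': 277.05276045219085, 'cy': 214.65415646549806, 'origin': array([ 456.04334381,   16.76331927, 1364.56985266]), 'attitude': array([ 0.71309079,  0.02628147, -0.02763099, -0.70003381])}
{'clock': 0.1, 'joint_positions': array([-1.32958301,  0.43513087,  0.0249633 ,  1.57401094, -0.01160956,
        1.133983  , -0.07514077]), 'qvel': array([ 0.00139828, -0.00107013, -0.00041244, -0.00249901, -0.00115503,
        0.00231018, -0.00124077]), 'joint_torque': array([ 3.09633178e-03, -6.69118023e+01,  9.88542661e-01, -3.15146184e+01,
       -6.02382305e-02,  3.74671456e-02,  1.07519490e-04]), 'ee_pos': array([210.56212018, 587.97825882, 226.03539024]), 'tcp_rot': array([-6.24387516e-05,  1.71112868e-01,  9.85251189e-01, -6.90755785e-04]), 'wrist_force': array([ 1.04042042, -0.18453909, -0.14431916]), 'moment': array([ 0.03502039, -0.01464821, -0.02807073]), 'gripper_force': 0.0, 'width': 91.96083913064575} -18.8
```

View pics/side0.png

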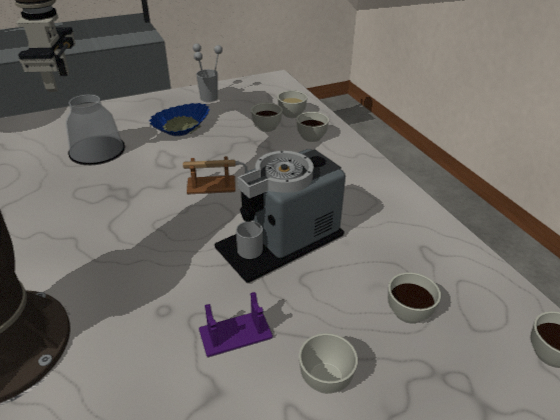

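View pics/top0.png

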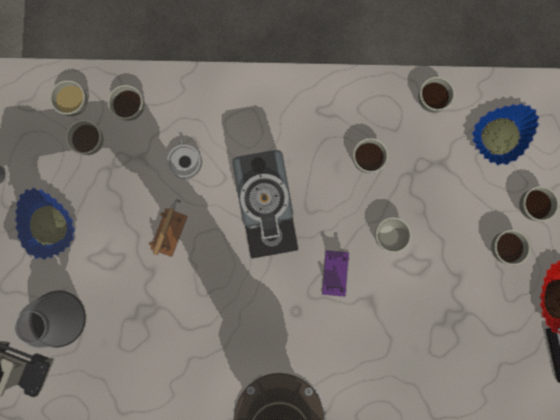

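The top view shows the grinder's collar at (264,198) with the chute towards (270,235), the wooden cradle with the brush at (168,231), and the empty purple look-alike at (336,273). In the side view the brush is at (210,165) and the purple cradle at (235,330). I choose the wooden cradle that holds the brush and will check it in a close crop.

```bash
python3 - <<'E'
import cv2,numpy as np
t=cv2.imread("pics/top0.png");s=cv2.imread("pics/side0.png")
a=cv2.resize(t[195:265,135:205],(560,560),interpolation=cv2.INTER_CUBIC) # x8
cv2.imwrite("pics/c_top.png",a)
b=cv2.resize(s[140:260,170:350],(800,533),interpolation=cv2.INTER_CUBIC)
cv2.imwrite("pics/c_side.png",b)
c=cv2.resize(t[140:260,220:310],(450,600),interpolation=cv2.INTER_CUBIC) # x5
cv2.imwrite("pics/c_gr.png",c)
E
```

```text
(no output)
```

View pics/c_top.png

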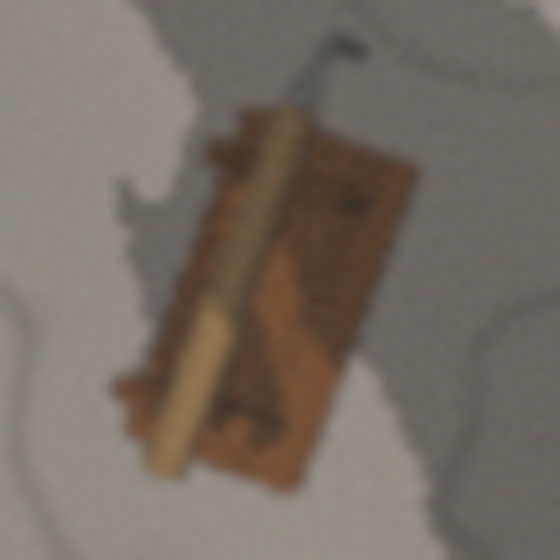

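View pics/c_side.png

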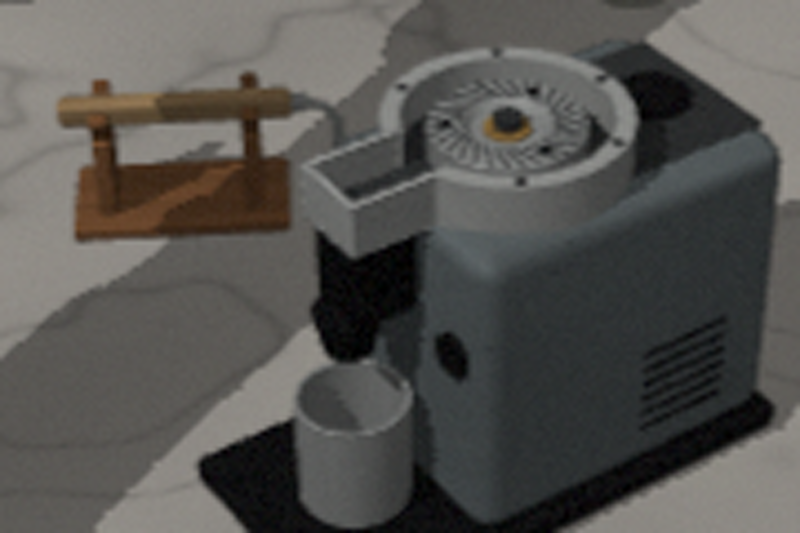

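View pics/c_gr.png

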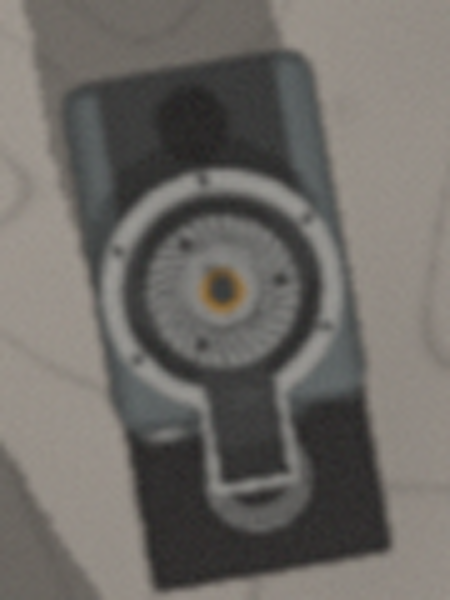

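The crops confirm the wooden cradle. The brush's handle runs from crop (165,475) at the tail to (295,112) at the front, with the neck and tuft at (350,48). The side crop shows the tuft at the right end. The collar and the dark gap are clear in the grinder crop, centred at (222,290), with the chute pointing down towards (250,480).

```bash
cat > h.py <<'E'
import cv2,numpy as np
from scipy.spatial.transform import Rotation as R
from scipy.optimize import least_squares
from workcell import r
def cam(n):
    m=r.camera_model(n); q=m["attitude"]
    return m["origin"],R.from_quat([q[1],q[2],q[3],q[0]]).as_matrix(),210/np.tan(np.radians(m["fov_y"]/2)),m["cx"],m["cy"]
def rays(n,uv):
    o,A,f,cx,cy=cam(n); uv=np.atleast_2d(uv).astype(float)
    d=np.c_[(uv[:,0]-cx)/f,-(uv[:,1]-cy)/f,-np.ones(len(uv))]@A.T
    return o,d
def plane(n,uv,z):
    o,d=rays(n,uv); return o+d*((z-o[2])/d[:,2])[:,None]
def proj(n,P):
    o,A,f,cx,cy=cam(n); p=(np.atleast_2d(P)-o)@A
    return np.c_[cx+f*p[:,0]/-p[:,2],cy-f*p[:,1]/-p[:,2]]
def tri(uvs):
    M=np.zeros((3,3));b=np.zeros(3)
    for n,uv in uvs.items():
        o,d=rays(n,uv);d=d[0]/np.linalg.norm(d);Q=np.eye(3)-np.outer(d,d);M+=Q;b+=Q@o
    return np.linalg.solve(M,b)
def gray(im): return cv2.GaussianBlur(cv2.cvtColor(im,cv2.COLOR_BGR2GRAY),(0,0),.6).astype(np.float32)
def rim(n,im,c,yaw,R0=49.,it=6):
    """inner rim edge (dark inside, bright outside) at z=204, away from the chute"""
    g=gray(im); c=np.array(c,float)
    for _ in range(it):
        a=yaw+np.radians(np.arange(-145,146,3)); rr=np.arange(R0-7,R0+7,.25)
        P=np.stack([c[0]+np.outer(np.cos(a),rr),c[1]+np.outer(np.sin(a),rr),np.full((len(a),len(rr)),204.)],-1)
        uv=proj(n,P.reshape(-1,3)).astype(np.float32)
        v=cv2.remap(g,uv[:,:1].copy(),uv[:,1:].copy(),cv2.INTER_LINEAR).reshape(len(a),-1)
        gr=v[:,8:]-v[:,:-8]; k=gr.argmax(1); ok=gr.max(1)>15
        e=P[np.arange(len(a)),k+4,:2][ok]
        s=least_squares(lambda p:np.hypot(*(e-p[:2]).T)-p[2],[*c,R0],loss="soft_l1"); c=s.x[:2]
    return s.x,ok.sum(),np.std(s.fun)
E
python3 - <<'E'
from h import *
t=cv2.imread("pics/top0.png");s=cv2.imread("pics/side0.png")
cr=lambda x,y,k,u,v:(u+(x+.5)/k-.5,v+(y+.5)/k-.5)
c0=plane("top",cr(222,290,5,220,140),204)[0]; ch=plane("top",cr(250,482,5,220,140),204)[0]
yaw=np.arctan2(*(c0-ch)[[1,0]]); print("c0",c0,"yaw chute",np.degrees(yaw),np.hypot(*(c0-ch)[:2]))
for n,im in(("top",t),("side",s)): print(n,rim(n,im,c0[:2],yaw))
# chute tip corners both edges, foot corners
for q in[(210,400),(213,490),(297,475),(276,395)]: print("chute",plane("top",cr(*q,5,220,140),204)[0])
for q in[(158,590),(388,547),]: print("foot",plane("top",cr(*q,5,220,140),6)[0])
# brush: handle mask
for n,im,box in(("top",t,(135,195,205,265)),("side",s,(170,140,250,200))):
    u0,v0,u1,v1=box; hsv=cv2.cvtColor(im[v0:v1,u0:u1],cv2.COLOR_BGR2HSV)
    if n=="top":
        for q in[(180,430),(260,190),(370,200),(290,310),(230,380)]: print(q,hsv[q[1]//8,q[0]//8])
    else:
        for q in[(80,108),(220,105),(180,200),(100,150)]: print(q,hsv[int(q[1]/4.44),int(q[0]/4.44)])
for q in[(168,472),(292,108),(350,48)]:
    print("brush",plane("top",cr(*q,8,135,195),76)[0])
print("base corners",[plane("top",cr(*q,8,135,195),10)[0].round() for q in[(418,168),(295,490)]])
E
```

```text
c0 [585.45825439  47.64334845 204.        ] yaw chute 9.419672076401671 93.70143419964712
top (array([585.41322266,  47.60779733,  47.76717302]), np.int64(97), np.float64(0.6324476829723846))
side (array([586.87049973,  47.53666064,  48.80146677]), np.int64(45), np.float64(0.9885759428934044))
chute [532.11208865  52.33029959 204.        ]
chute [488.85478484  49.98952314 204.        ]
chute [496.79683408   9.80473955 204.        ]
chute [535.113609    20.61033216 204.        ]
foot [437.92494665  85.29684476   6.        ]
foot [464.31636563 -43.15576104   6.        ]
(180, 430) [ 17 113 140]
(260, 190) [ 16 108 102]
(370, 200) [ 12 102  75]
(290, 310) [ 13 137 112]
(230, 380) [ 13 108  85]
(80, 108) [ 16 103 131]
(220, 105) [ 17 109  75]
(180, 200) [ 14 149  91]
(100, 150) [ 13 143  80]
brush [444.87998367 335.99574526  76.        ]
brush [566.94020193 299.1059596   76.        ]
brush [587.46538522 280.40384272  76.        ]
base corners [array([552., 269.,  10.]), array([439., 308.,  10.])]
```

```bash
python3 - <<'E'
from h import *
t=cv2.imread("pics/top0.png");s=cv2.imread("pics/side0.png")
ax={}
for n,im,(u0,v0,u1,v1) in(("top",t,(135,195,205,265)),("side",s,(170,140,250,200))):
    k=8; big=cv2.resize(cv2.GaussianBlur(im,(0,0),.7)[v0:v1,u0:u1],None,fx=k,fy=k,interpolation=cv2.INTER_CUBIC)
    h=cv2.cvtColor(big,cv2.COLOR_BGR2HSV)
    m=((h[...,0]>=15)&(h[...,0]<=21)&(h[...,1]>70)).astype(np.uint8)*255
    m=cv2.morphologyEx(m,cv2.MORPH_OPEN,np.ones((15,15)))
    cs,_=cv2.findContours(m,0,2); c=max(cs,key=cv2.contourArea)
    (x,y),(w,hh),a=cv2.minAreaRect(c); b=cv2.boxPoints(((x,y),(w,hh),a))
    e=sorted([(b[i]+b[(i+1)%4])/2 for i in range(4)],key=lambda p:np.linalg.norm(p-[x,y]))[2:]
    e=sorted(e,key=lambda p:p[0]); e=[(p+.5)/k-.5+[u0,v0] for p in e]
    print(n,"tail,front",e,"wh px",w/k,hh/k); ax[n]=e
for i in(0,1): print(tri({n:ax[n][i] for n in ax}), plane("top",ax["top"][i],72)[0],plane("side",ax["side"][i],70)[0])
p,q=[plane("top",ax["top"][i],72)[0] for i in(0,1)]; print("yaw",np.degrees(np.arctan2(*(q-p)[[1,0]])),"len",np.linalg.norm(q-p),"origin",p+(q-p)*72/132)
P=plane("side",ax["side"],70);p,q=P; print("side yaw",np.degrees(np.arctan2(*(q-p)[[1,0]])),np.linalg.norm(q-p),p+(q-p)*72/132)
E
```

```text
top tail,front [array([154.57506943, 253.94233322]), array([172.01063538, 208.60986042])] wh px 7.3859944343566895 48.56986999511719
side tail,front [array([182.79952717, 164.6732235 ]), array([234.61483765, 162.12791634])] wh px 6.774287223815918 51.87779235839844
[444.46439023 340.14267867  68.98409491] [443.78869674 339.57785704  72.        ] [444.83249442 338.3158062   70.        ]
[566.70606696 297.56940295  70.14266708] [565.85756726 297.38778185  72.        ] [567.47182473 297.57275371  70.        ]
yaw -19.066438284198426 len 129.15421632343543 origin [510.37171702 316.56508876  72.        ]
side yaw -18.377441101710904 129.23003391135896 [511.72667459 316.09232303  70.        ]
```

```bash
cat >> h.py <<'E'
def go(target,head=None):
    s=r.read_state(); q=s["tcp_rot"]; T=R.from_quat([q[1],q[2],q[3],q[0]]).as_matrix()
    print("t",round(s["clock"],2),"pos",s["ee_pos"].round(1),"w",round(s["width"],1),"F",s["wrist_force"].round(1),"tilt",T[2].round(4))
    print("units (of start axes)",(T.T@(np.array(target)-s["ee_pos"])/120).round(3))
    if head is not None:
        th=np.radians(head);x=np.array([np.cos(th),np.sin(th),0]);z=np.array([0,0,-1.]);D=np.c_[x,np.cross(z,x),z]
        print("turn units",(R.from_matrix(T.T@D).as_rotvec()/np.radians(45)).round(4),"units after turn",(D.T@(np.array(target)-s["ee_pos"])/120).round(3))
E
python3 -c "
from h import *
go([511,316.3,150],161.1);go([511,316.3,49.2],161.1)"
```

```text
t 0.1 pos [210.6 588.  226. ] w 92.0 F [ 1.  -0.2 -0.1] tilt [-1.0e-04 -1.4e-03 -1.0e+00]
units (of start axes) [-3.12  -1.286  0.636]
turn units [-0.0018  0.0001 -0.0179] units after turn [-3.102 -1.331  0.634]
t 0.1 pos [210.6 588.  226. ] w 92.0 F [ 1.  -0.2 -0.1] tilt [-1.0e-04 -1.4e-03 -1.0e+00]
units (of start axes) [-3.12  -1.285  1.476]
turn units [-0.0018  0.0001 -0.0179] units after turn [-3.102 -1.331  1.474]
```

>>> {"op": "send_rows", "data": {"increments": [{"jaw": 1, "delta_pos": [-0.388, -0.166, 0], "angular": [0, 0, -0.018]}, {"jaw": 1, "delta_pos": [-0.388, -0.166, 0], "angular": [0, 0, 0]}, {"jaw": 1, "delta_pos": [-0.388, -0.166, 0], "angular": [0, 0, 0]}, {"jaw": 1, "delta_pos": [-0.388, -0.166, 0], "angular": [0, 0, 0]}, {"jaw": 1, "delta_pos": [-0.388, -0.166, 0.1], "angular": [0, 0, 0]}, {"jaw": 1, "delta_pos": [-0.388, -0.166, 0.1], "angular": [0, 0, 0]}, {"jaw": 1, "delta_pos": [-0.388, -0.166, 0.1], "angular": [0, 0, 0]}, {"jaw": 1, "delta_pos": [-0.388, -0.166, 0.1], "angular": [0, 0, 0]}]}}

```text
clock: 1.1
ee_pos: [511.9, 315.2, 178.1]
tcp_rot: [-0.0, 0.164, 0.986, -0.0]
wrist_force: [1.2, 0.3, 0.3]
width: 91.4
gripper_force: 0.0
```

```bash
python3 -c "
from h import *
for i in range(6): r.grab_frame('top')
go([511,316.3,49.2],161.1)"
```

```text
t 1.4 pos [510.1 317.6 178.6] w 91.8 F [-0.9  0.   0.3] tilt [ 9.e-04  2.e-04 -1.e+00]
units (of start axes) [-0.011 -0.008  1.079]
turn units [ 0.0003 -0.0011  0.0019] units after turn [-0.01  -0.008  1.079]
```

>>> {"op": "send_rows", "data": {"increments": [{"jaw": 1, "delta_pos": [0, -0.006, 0.2], "angular": [0, 0, 0]}, {"jaw": 1, "delta_pos": [0, 0, 0.2], "angular": [0, 0, 0]}, {"jaw": 1, "delta_pos": [0, 0, 0.2], "angular": [0, 0, 0]}, {"jaw": 1, "delta_pos": [0, 0, 0.2], "angular": [0, 0, 0]}, {"jaw": 1, "delta_pos": [0, 0, 0.15], "angular": [0, 0, 0]}, {"jaw": 1, "delta_pos": [0, 0, 0.08], "angular": [0, 0, 0]}, {"jaw": 1, "delta_pos": [0, 0, 0.049], "angular": [0, 0, 0]}, {"jaw": 1, "delta_pos": [0, 0, 0], "angular": [0, 0, 0]}]}}

```text
clock: 2.4
ee_pos: [510.8, 316.0, 49.4]
tcp_rot: [0.0, 0.164, 0.986, 0.0]
wrist_force: [0.0, 0.0, -1.0]
width: 91.9
gripper_force: 0.0
```

```bash
python3 -c "
from h import *
cv2.imwrite('pics/side1.png',r.grab_frame('side'));cv2.imwrite('pics/top1.png',r.grab_frame('top'))
go([511,316.3,49.2],161.1)
a=cv2.imread('pics/side1.png')[90:210,150:290];b=cv2.imread('pics/top1.png')[180:280,120:220]
cv2.imwrite('pics/v1.png',np.hstack([cv2.resize(a,(467,400),interpolation=2),cv2.resize(b,(330,400),interpolation=2)]))"
```

```text
t 2.5 pos [511.1 316.1  49.8] w 92.1 F [-0.6  0.4  0. ] tilt [-5.e-04  8.e-04 -1.e+00]
units (of start axes) [0.002 0.001 0.005]
turn units [0.001  0.0006 0.0001] units after turn [0.002 0.001 0.005]
```

View pics/v1.png

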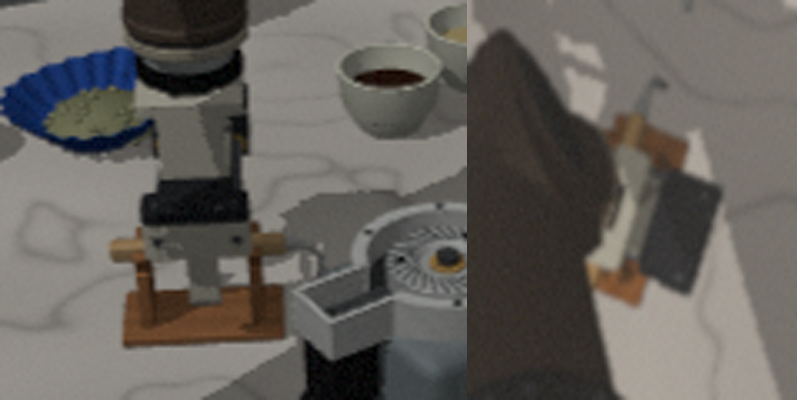

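The fingers stand between the uprights, around (205,270) in the crop, astride the handle. The handle's ends show at (125,248) and (270,243). I'll close and then lift.

>>> {"op": "send_rows", "data": {"increments": [{"jaw": 0, "delta_pos": [0, 0, 0], "angular": [0, 0, 0]}, {"jaw": 0, "delta_pos": [0, 0, 0], "angular": [0, 0, 0]}, {"jaw": 0, "delta_pos": [0, 0, 0], "angular": [0, 0, 0]}, {"jaw": 0, "delta_pos": [0, 0, 0], "angular": [0, 0, 0]}, {"jaw": 0, "delta_pos": [0, 0, 0], "angular": [0, 0, 0]}, {"jaw": 0, "delta_pos": [0, 0, 0], "angular": [0, 0, 0]}, {"jaw": 0, "delta_pos": [0, 0, 0], "angular": [0, 0, 0]}, {"jaw": 0, "delta_pos": [0, 0, 0], "angular": [0, 0, 0]}]}}

```text
clock: 3.5
ee_pos: [510.8, 315.9, 49.3]
tcp_rot: [0.0, 0.164, 0.986, 0.0]
wrist_force: [0.5, -0.4, 0.4]
width: 16.0
gripper_force: 0.1
```

>>> {"op": "send_rows", "data": {"increments": [{"jaw": 0, "delta_pos": [0, 0, 0], "angular": [0, 0, 0]}, {"jaw": 0, "delta_pos": [0, 0, 0], "angular": [0, 0, 0]}, {"jaw": 0, "delta_pos": [0, 0, 0], "angular": [0, 0, 0]}, {"jaw": 0, "delta_pos": [0, 0, 0], "angular": [0, 0, 0]}, {"jaw": 0, "delta_pos": [0, 0, 0], "angular": [0, 0, 0]}, {"jaw": 0, "delta_pos": [0, 0, 0], "angular": [0, 0, 0]}, {"jaw": 0, "delta_pos": [0, 0, 0], "angular": [0, 0, 0]}, {"jaw": 0, "delta_pos": [0, 0, 0], "angular": [0, 0, 0]}]}}

```text
clock: 4.5
ee_pos: [510.8, 315.9, 49.3]
tcp_rot: [0.0, 0.164, 0.986, 0.0]
wrist_force: [0.1, 0.4, -0.2]
width: 13.8
gripper_force: 30.0
```

>>> {"op": "send_rows", "data": {"increments": [{"jaw": 0, "delta_pos": [0, 0, -0.05], "angular": [0, 0, 0]}, {"jaw": 0, "delta_pos": [0, 0, -0.15], "angular": [0, 0, 0]}, {"jaw": 0, "delta_pos": [0, 0, -0.3], "angular": [0, 0, 0]}, {"jaw": 0, "delta_pos": [0, 0, -0.35], "angular": [0, 0, 0]}, {"jaw": 0, "delta_pos": [0, 0, -0.35], "angular": [0, 0, 0]}, {"jaw": 0, "delta_pos": [0, 0, -0.35], "angular": [0, 0, 0]}, {"jaw": 0, "delta_pos": [0, 0, -0.25], "angular": [0, 0, 0]}, {"jaw": 0, "delta_pos": [0, 0, -0.075], "angular": [0, 0, 0]}]}}

```text
clock: 5.5
ee_pos: [511.6, 316.2, 277.5]
tcp_rot: [0.002, 0.164, 0.986, 0.002]
wrist_force: [0.7, 0.3, -0.5]
width: 13.9
gripper_force: 30.0
```

```bash
python3 -c "
from h import *
c=np.array([586.1,47.6]);yaw=10.5;b=-18.9
a=np.radians(yaw+141);g=c+43*np.array([np.cos(a),np.sin(a)])
o=g-86*np.array([np.cos(np.radians(b)),np.sin(np.radians(b))])
print(g,o);go([*o,274],161.1)"
```

```text
[548.31086416  68.11782669] [466.9475233   95.97472466]
t 5.5 pos [511.6 316.2 277.5] w 13.9 F [ 0.7  0.3 -0.5] tilt [-0.0026  0.0038 -1.    ]
units (of start axes) [-0.243 -1.856  0.023]
turn units [ 0.0049  0.0033 -0.0001] units after turn [-0.243 -1.856  0.03 ]
```

>>> {"op": "send_rows", "data": {"increments": [{"jaw": 0, "delta_pos": [-0.02, -0.15, 0], "angular": [0, 0, 0]}, {"jaw": 0, "delta_pos": [-0.04, -0.3, 0], "angular": [0, 0, 0]}, {"jaw": 0, "delta_pos": [-0.04, -0.35, 0], "angular": [0, 0, 0]}, {"jaw": 0, "delta_pos": [-0.04, -0.35, 0], "angular": [0, 0, 0]}, {"jaw": 0, "delta_pos": [-0.04, -0.35, 0], "angular": [0, 0, 0]}, {"jaw": 0, "delta_pos": [-0.04, -0.2, 0], "angular": [0, 0, 0]}, {"jaw": 0, "delta_pos": [-0.025, -0.156, 0], "angular": [0, 0, 0]}, {"jaw": 0, "delta_pos": [0, 0, 0], "angular": [0, 0, 0]}]}}

```text
clock: 6.5
ee_pos: [465.8, 94.0, 273.7]
tcp_rot: [-0.0, 0.165, 0.986, -0.0]
wrist_force: [0.3, 0.6, 0.5]
width: 13.5
gripper_force: 30.0
```

```bash
python3 -c "
from h import *
go([466.9,96,274],161.1)
a=r.grab_frame('side');b=r.grab_frame('top');cv2.imwrite('pics/side2.png',a);cv2.imwrite('pics/top2.png',b);go([466.9,96,274],161.1)
tip=np.array([548.3,68.1,274+18.8-52]);print(proj('side',tip),proj('top',tip))
a=a[100:220,200:340];b=b[140:240,190:290]
cv2.imwrite('pics/v2.png',np.hstack([cv2.resize(a,(420,360),interpolation=2),cv2.resize(b,(360,360),interpolation=2)]))"
```

```text
t 6.5 pos [465.8  94.  273.7] w 13.5 F [0.3 0.6 0.5] tilt [ 8.e-04 -8.e-04 -1.e+00]
units (of start axes) [-0.003  0.019 -0.002]
turn units [-0.001  -0.001  -0.0029] units after turn [-0.003  0.019 -0.002]
t 6.6 pos [466.3  96.3 273.9] w 13.5 F [ 0.2  1.1 -1.5] tilt [ 5.e-04  1.e-04 -1.e+00]
units (of start axes) [-0.005 -0.001 -0.001]
turn units [ 0.0001 -0.0007  0.0009] units after turn [-0.005 -0.001 -0.001]
[[261.80042426 148.6400316 ]] [[254.52550379 211.51328747]]
```

View pics/v2.png

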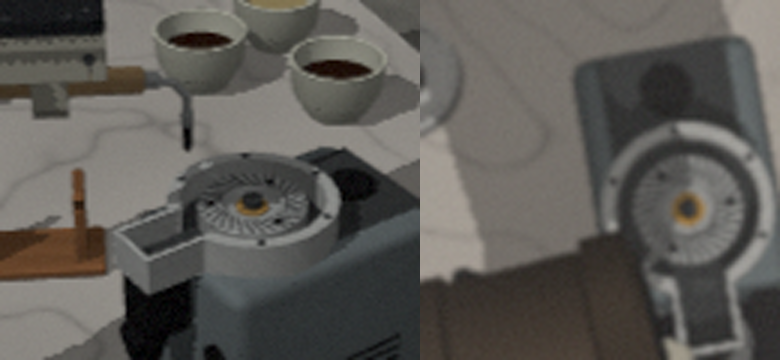

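The side crop shows the tuft's tip at (188,149), which is full-picture (262.5,149.5) against a predicted (261.8,148.6). The brush is held as planned. In the top view the arm hides the tip.

```bash
python3 -c "
from h import *
a=cv2.imread('pics/side2.png');g=gray(a)
print(g[130:153,256:270].astype(int))
o=np.array([466.5,96.2,292.6])
ax=np.array([np.cos(np.radians(-18.9)),np.sin(np.radians(-18.9)),0])
for dz in(-52,-43,-34):print(proj('side',o+86*ax+[0,0,dz]))
print(rim('side',a,[586,47.6],np.radians(10.5)),rim('top',cv2.imread('pics/top0.png'),[586,47.6],np.radians(10.5),58))
"
```

```text
[[130 119  97  75  68  71  73  72  70  71  70  68  66  67]
 [132 131 120  97  74  68  72  78  83  88  87  86  87  89]
 [133 133 130 119  93  68  68  86 108 122 123 123 124 125]
 [133 133 133 128 105  71  66  86 115 130 132 132 132 132]
 [134 134 133 129 108  74  67  87 116 130 132 132 131 131]
 [134 133 132 129 109  74  66  87 114 129 131 131 132 131]
 [133 132 131 127 105  72  65  80 107 127 131 131 131 132]
 [132 131 131 121  96  69  64  73 100 126 130 130 130 131]
 [130 130 128 114  86  66  65  71  98 125 131 131 130 131]
 [127 127 125 114  87  63  61  68  95 122 129 129 130 130]
 [120 119 119 110  86  61  58  66  91 117 123 125 127 128]
 [113 116 118 112  89  59  54  61  90 115 120 120 121 124]
 [115 121 124 121  95  51  40  55  92 121 125 122 119 120]
 [116 123 126 123  95  38  19  47  94 123 127 124 121 120]
 [117 120 123 122  95  38  14  45  95 124 128 124 121 120]
 [120 119 121 119  94  42  17  44  93 123 126 124 120 119]
 [126 125 124 119  96  49  19  42  88 117 122 120 117 118]
 [130 129 130 124 101  52  18  41  86 113 117 114 112 116]
 [132 132 132 128 105  56  25  52  93 116 117 114 113 115]
 [133 133 133 129 114  75  47  73 109 124 123 120 118 116]
 [133 133 133 133 129 110  90 105 126 131 128 125 121 117]
 [134 134 134 136 135 131 127 129 133 133 130 126 122 117]
 [136 135 134 135 134 135 135 134 134 133 129 123 117 109]]
[[261.5485832  148.71515934]]
[[261.48343072 144.73520458]]
[[261.41752151 140.70902408]]
(array([581.80193436,  47.60701503,  50.49939735]), np.int64(47), np.float64(2.6572424138110486)) (array([617.64254418,  54.27643876,  62.8463926 ]), np.int64(44), np.float64(3.797522002245958))
```

>>> {"op": "send_rows", "data": {"increments": [{"jaw": 0, "delta_pos": [0, 0, 0.1], "angular": [0, 0, 0]}, {"jaw": 0, "delta_pos": [0, 0, 0.1], "angular": [0, 0, 0]}, {"jaw": 0, "delta_pos": [0, 0, 0.08], "angular": [0, 0, 0]}, {"jaw": 0, "delta_pos": [0, 0, 0.02], "angular": [0, 0, 0]}, {"jaw": 0, "delta_pos": [0, 0, 0.02], "angular": [0, 0, 0]}, {"jaw": 0, "delta_pos": [0, 0, 0.02], "angular": [0, 0, 0]}, {"jaw": 0, "delta_pos": [0, 0, 0.015], "angular": [0, 0, 0]}, {"jaw": 0, "delta_pos": [0, 0, 0], "angular": [0, 0, 0]}]}}

```text
clock: 7.6
ee_pos: [466.5, 95.6, 231.7]
tcp_rot: [0.0, 0.164, 0.986, 0.0]
wrist_force: [-0.3, 0.4, 0.2]
width: 13.6
gripper_force: 30.0
```

```bash
python3 -c "
from h import *
a=r.grab_frame('side');cv2.imwrite('pics/side3.png',a);go([466.9,96,231.4],161.1)
s=r.read_state();T=s['ee_pos'];ax=np.array([np.cos(np.radians(-18.9)),np.sin(np.radians(-18.9)),0])
print(proj('side',T+[0,0,18.8-52]+86*ax))
cv2.imwrite('pics/v3.png',cv2.resize(a[125:205,235:325],(720,640)[:2],interpolation=2)[:600])"
```

```text
t 7.65 pos [466.5  95.6 231.7] w 13.8 F [ 0.2 -0.2 -1. ] tilt [-1.e-04  2.e-04 -1.e+00]
units (of start axes) [-0.002  0.004  0.003]
turn units [0.0002 0.0001 0.0001] units after turn [-0.002  0.004  0.003]
[[261.96790503 166.86819811]]
```

View pics/v3.png

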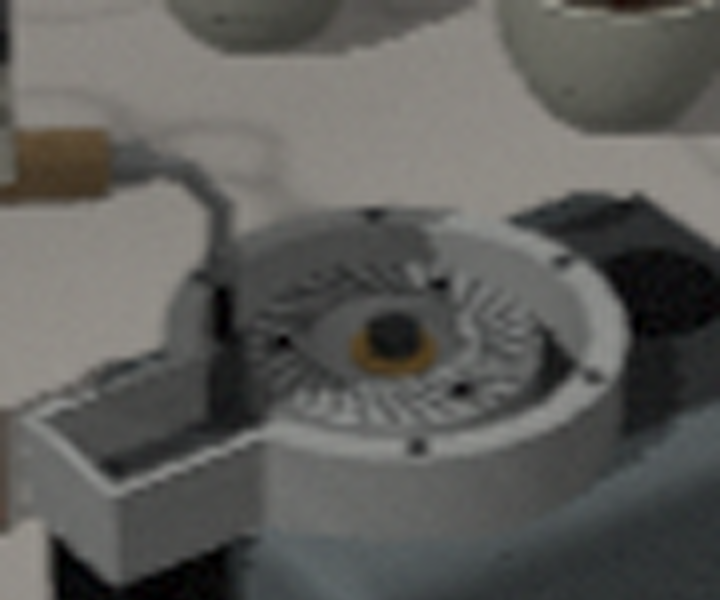

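The tuft is in the gap at crop (222,310), between the collar wall and the burr's edge, with no force. Next I'll work out the sweep rows.

```bash
python3 -c "
from h import *
for an in(160,141,150):
    a=np.radians(10.5+an);p=np.array([586.1+49*np.cos(a),47.6+49*np.sin(a),204]);print(an,(proj('side',p)[0]-[235,125])*8)
h=np.radians(161.1);X=np.array([np.cos(h),np.sin(h)]);Y=np.array([np.cos(h-np.pi/2),np.sin(h-np.pi/2)])
a=np.radians(10.5+141-np.arange(0,81)*3.5125);P=43*np.c_[np.cos(a),np.sin(a)]
D=(P-P[0]);C=np.round(np.c_[D@X,D@Y]/120,3);d=np.diff(C,axis=0).round(3)
for i in range(10):print(i,d[8*i:8*i+8].tolist())
"
```

```text
160 [196.59282084 349.92021483]
141 [192.65198374 314.46907569]
150 [191.82313778 331.26154444]
0 [[-0.004, 0.022], [-0.006, 0.021], [-0.007, 0.021], [-0.008, 0.02], [-0.01, 0.02], [-0.01, 0.019], [-0.012, 0.019], [-0.013, 0.017]]
1 [[-0.014, 0.017], [-0.015, 0.016], [-0.016, 0.016], [-0.016, 0.014], [-0.018, 0.013], [-0.019, 0.012], [-0.019, 0.01], [-0.019, 0.01]]
2 [[-0.021, 0.008], [-0.021, 0.008], [-0.021, 0.005], [-0.021, 0.005], [-0.022, 0.003], [-0.022, 0.002], [-0.022, 0.001], [-0.022, -0.001]]
3 [[-0.022, -0.002], [-0.021, -0.004], [-0.022, -0.005], [-0.021, -0.006], [-0.02, -0.007], [-0.021, -0.009], [-0.019, -0.01], [-0.019, -0.011]]
4 [[-0.018, -0.012], [-0.018, -0.013], [-0.017, -0.015], [-0.015, -0.015], [-0.015, -0.016], [-0.014, -0.017], [-0.012, -0.018], [-0.012, -0.019]]
5 [[-0.01, -0.02], [-0.009, -0.019], [-0.008, -0.021], [-0.007, -0.021], [-0.005, -0.021], [-0.004, -0.022], [-0.003, -0.022], [-0.001, -0.022]]
6 [[0.0, -0.021], [0.001, -0.022], [0.003, -0.022], [0.004, -0.022], [0.005, -0.021], [0.006, -0.021], [0.008, -0.021], [0.009, -0.02]]
7 [[0.011, -0.019], [0.011, -0.019], [0.013, -0.018], [0.014, -0.017], [0.014, -0.016], [0.016, -0.015], [0.017, -0.015], [0.017, -0.013]]
8 [[0.018, -0.012], [0.019, -0.011], [0.02, -0.01], [0.02, -0.009], [0.021, -0.007], [0.021, -0.007], [0.021, -0.004], [0.022, -0.004]]
9 [[0.022, -0.002], [0.022, -0.001], [0.022, 0.0], [0.022, 0.002], [0.021, 0.003], [0.022, 0.005], [0.021, 0.006], [0.021, 0.007]]
```

>>> {"op": "send_rows", "data": {"increments": [{"jaw": 0, "delta_pos": [0, 0, 0.01], "angular": [0, 0, 0]}, {"jaw": 0, "delta_pos": [0, 0, 0.02], "angular": [0, 0, 0]}, {"jaw": 0, "delta_pos": [0, 0, 0.02], "angular": [0, 0, 0]}, {"jaw": 0, "delta_pos": [0, 0, 0.02], "angular": [0, 0, 0]}, {"jaw": 0, "delta_pos": [0, 0, 0.005], "angular": [0, 0, 0]}, {"jaw": 0, "delta_pos": [0, 0, 0], "angular": [0, 0, 0]}, {"jaw": 0, "delta_pos": [0, 0, 0], "angular": [0, 0, 0]}, {"jaw": 0, "delta_pos": [0, 0, 0], "angular": [0, 0, 0]}]}}

```text
clock: 8.65
ee_pos: [466.5, 95.6, 222.7]
tcp_rot: [0.0, 0.164, 0.986, 0.0]
wrist_force: [0.3, 0.2, -0.8]
width: 13.8
gripper_force: 30.0
```

>>> {"op": "send_rows", "data": {"increments": [{"jaw": 0, "delta_pos": [-0.004, 0.022, 0], "angular": [0, 0, 0]}, {"jaw": 0, "delta_pos": [-0.006, 0.021, 0], "angular": [0, 0, 0]}, {"jaw": 0, "delta_pos": [-0.007, 0.021, 0], "angular": [0, 0, 0]}, {"jaw": 0, "delta_pos": [-0.008, 0.02, 0], "angular": [0, 0, 0]}, {"jaw": 0, "delta_pos": [-0.01, 0.02, 0], "angular": [0, 0, 0]}, {"jaw": 0, "delta_pos": [-0.01, 0.019, 0], "angular": [0, 0, 0]}, {"jaw": 0, "delta_pos": [-0.012, 0.019, 0], "angular": [0, 0, 0]}, {"jaw": 0, "delta_pos": [-0.013, 0.017, 0], "angular": [0, 0, 0]}]}}

```text
clock: 9.65
ee_pos: [480.8, 111.0, 222.6]
tcp_rot: [0.0, 0.164, 0.986, 0.0]
wrist_force: [-1.4, -0.5, -0.3]
width: 14.0
gripper_force: 30.0
```

```bash
cat >> h.py <<'E'
def chk(k):
    s=r.read_state(); ax=np.array([np.cos(np.radians(-18.9)),np.sin(np.radians(-18.9)),0])
    t=s["ee_pos"]+86*ax+[0,0,-33.2]; d=t[:2]-[586.1,47.6]
    a=r.grab_frame("side"); p=proj("side",t+[0,0,10])[0]; g=gray(a)
    print("tip",t.round(1),"rad",np.hypot(*d).round(1),"ang",(np.degrees(np.arctan2(d[1],d[0]))-10.5).round(1),"F",s["wrist_force"].round(1),"M",s["moment"].round(2),"pred mid-tuft",p.round(1))
    u,v=int(round(p[0])),int(round(p[1])); print(g[v-1:v+2,u-7:u+8].mean(0).astype(int),"cols from",u-7)
    cv2.imwrite(f"pics/sw{k}.png",a)
E
python3 -c "
from h import *
chk(0)"
```

```text
tip [562.1  83.2 189.4] rad 42.9 ang 113.5 F [-1.4 -0.5 -0.3] M [-0.03  0.01  0.  ] pred mid-tuft [265.5 161.2]
[89 83 76 71 70 65 50 23 14 33 56 66 65 63 60] cols from 258
```

>>> {"op": "send_rows", "data": {"increments": [{"jaw": 0, "delta_pos": [-0.014, 0.017, 0], "angular": [0, 0, 0]}, {"jaw": 0, "delta_pos": [-0.015, 0.016, 0], "angular": [0, 0, 0]}, {"jaw": 0, "delta_pos": [-0.016, 0.016, 0], "angular": [0, 0, 0]}, {"jaw": 0, "delta_pos": [-0.016, 0.014, 0], "angular": [0, 0, 0]}, {"jaw": 0, "delta_pos": [-0.018, 0.013, 0], "angular": [0, 0, 0]}, {"jaw": 0, "delta_pos": [-0.019, 0.012, 0], "angular": [0, 0, 0]}, {"jaw": 0, "delta_pos": [-0.019, 0.01, 0], "angular": [0, 0, 0]}, {"jaw": 0, "delta_pos": [-0.019, 0.01, 0], "angular": [0, 0, 0]}]}}

```text
clock: 10.7
ee_pos: [500.4, 117.9, 222.6]
tcp_rot: [-0.0, 0.164, 0.986, 0.0]
wrist_force: [-0.1, 0.7, 0.2]
width: 13.5
gripper_force: 30.0
```

```bash
python3 -c "
from h import *
chk(1)"
```

```text
tip [581.8  90.1 189.4] rad 42.7 ang 85.3 F [-0.1  0.7  0.2] M [0.01 0.01 0.  ] pred mid-tuft [272.9 157.5]
[76 73 73 72 72 63 40 15 22 48 66 66 67 70 69] cols from 266
```

>>> {"op": "send_rows", "data": {"increments": [{"jaw": 0, "delta_pos": [-0.021, 0.008, 0], "angular": [0, 0, 0]}, {"jaw": 0, "delta_pos": [-0.021, 0.008, 0], "angular": [0, 0, 0]}, {"jaw": 0, "delta_pos": [-0.021, 0.005, 0], "angular": [0, 0, 0]}, {"jaw": 0, "delta_pos": [-0.021, 0.005, 0], "angular": [0, 0, 0]}, {"jaw": 0, "delta_pos": [-0.022, 0.003, 0], "angular": [0, 0, 0]}, {"jaw": 0, "delta_pos": [-0.022, 0.002, 0], "angular": [0, 0, 0]}, {"jaw": 0, "delta_pos": [-0.022, 0.001, 0], "angular": [0, 0, 0]}, {"jaw": 0, "delta_pos": [-0.022, -0.001, 0], "angular": [0, 0, 0]}]}}

```text
clock: 11.75
ee_pos: [521.2, 114.7, 222.7]
tcp_rot: [0.0, 0.164, 0.986, 0.0]
wrist_force: [-0.5, 0.1, -0.3]
width: 13.9
gripper_force: 30.0
```

>>> {"op": "send_rows", "data": {"increments": [{"jaw": 0, "delta_pos": [-0.022, -0.002, 0], "angular": [0, 0, 0]}, {"jaw": 0, "delta_pos": [-0.021, -0.004, 0], "angular": [0, 0, 0]}, {"jaw": 0, "delta_pos": [-0.022, -0.005, 0], "angular": [0, 0, 0]}, {"jaw": 0, "delta_pos": [-0.021, -0.006, 0], "angular": [0, 0, 0]}, {"jaw": 0, "delta_pos": [-0.02, -0.007, 0], "angular": [0, 0, 0]}, {"jaw": 0, "delta_pos": [-0.021, -0.009, 0], "angular": [0, 0, 0]}, {"jaw": 0, "delta_pos": [-0.019, -0.01, 0], "angular": [0, 0, 0]}, {"jaw": 0, "delta_pos": [-0.019, -0.011, 0], "angular": [0, 0, 0]}]}}

```text
clock: 12.75
ee_pos: [537.7, 102.1, 222.6]
tcp_rot: [-0.0, 0.164, 0.986, 0.0]
wrist_force: [0.0, -0.7, -0.2]
width: 13.8
gripper_force: 30.0
```

```bash
python3 -c "
from h import *
chk(3)
b=r.grab_frame('top')[140:240,210:310];a=cv2.imread('pics/sw3.png')[125:205,245:335]
cv2.imwrite('pics/v4.png',np.hstack([cv2.resize(a,(450,400),interpolation=2),cv2.resize(b,(350,400),interpolation=2)]))"
```

```text
tip [619.1  74.2 189.4] rad 42.4 ang 28.4 F [ 0.  -0.7 -0.2] M [-0.02 -0.01  0.01] pred mid-tuft [292.5 157.4]
[78 69 66 66 61 46 24 16 31 50 59 62 62 63 64] cols from 286
```

View pics/v4.png

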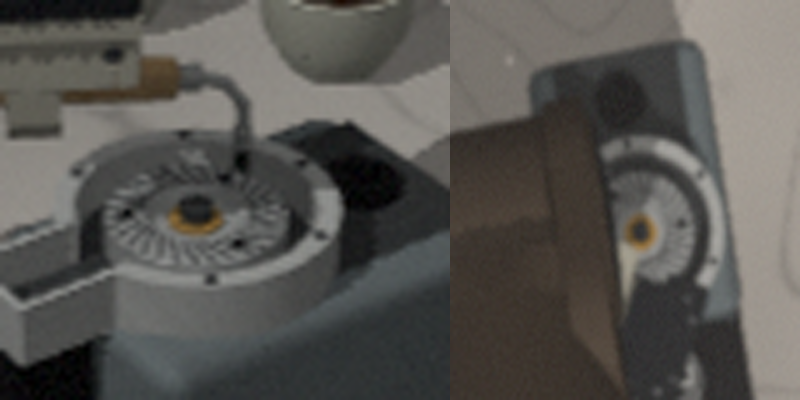

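The tuft is in the gap at the left rear, at crop (243,160), its lower end hidden behind the burr's edge. Forces stay under 1 N, so I carry on.

>>> {"op": "send_rows", "data": {"increments": [{"jaw": 0, "delta_pos": [-0.018, -0.012, 0], "angular": [0, 0, 0]}, {"jaw": 0, "delta_pos": [-0.018, -0.013, 0], "angular": [0, 0, 0]}, {"jaw": 0, "delta_pos": [-0.017, -0.015, 0], "angular": [0, 0, 0]}, {"jaw": 0, "delta_pos": [-0.015, -0.015, 0], "angular": [0, 0, 0]}, {"jaw": 0, "delta_pos": [-0.015, -0.016, 0], "angular": [0, 0, 0]}, {"jaw": 0, "delta_pos": [-0.014, -0.017, 0], "angular": [0, 0, 0]}, {"jaw": 0, "delta_pos": [-0.012, -0.018, 0], "angular": [0, 0, 0]}, {"jaw": 0, "delta_pos": [-0.012, -0.019, 0], "angular": [0, 0, 0]}]}}

```text
clock: 13.85
ee_pos: [546.5, 83.1, 222.6]
tcp_rot: [-0.0, 0.164, 0.986, 0.0]
wrist_force: [0.0, -0.2, -0.4]
width: 13.5
gripper_force: 30.0
```

>>> {"op": "send_rows", "data": {"increments": [{"jaw": 0, "delta_pos": [-0.01, -0.02, 0], "angular": [0, 0, 0]}, {"jaw": 0, "delta_pos": [-0.009, -0.019, 0], "angular": [0, 0, 0]}, {"jaw": 0, "delta_pos": [-0.008, -0.021, 0], "angular": [0, 0, 0]}, {"jaw": 0, "delta_pos": [-0.007, -0.021, 0], "angular": [0, 0, 0]}, {"jaw": 0, "delta_pos": [-0.005, -0.021, 0], "angular": [0, 0, 0]}, {"jaw": 0, "delta_pos": [-0.004, -0.022, 0], "angular": [0, 0, 0]}, {"jaw": 0, "delta_pos": [-0.003, -0.022, 0], "angular": [0, 0, 0]}, {"jaw": 0, "delta_pos": [-0.001, -0.022, 0], "angular": [0, 0, 0]}]}}

```text
clock: 14.85
ee_pos: [545.2, 62.2, 222.6]
tcp_rot: [-0.0, 0.164, 0.986, 0.0]
wrist_force: [0.3, -0.4, 0.3]
width: 13.8
gripper_force: 30.0
```

```bash
python3 -c "
from h import *
chk(5)"
```

```text
tip [626.6  34.4 189.4] rad 42.6 ang -28.6 F [ 0.3 -0.4  0.3] M [-0.06 -0.01  0.01] pred mid-tuft [304.4 166.2]
[59 60 64 63 60 51 33 12 11 30 52 70 86 91 90] cols from 297
```

>>> {"op": "send_rows", "data": {"increments": [{"jaw": 0, "delta_pos": [0, -0.021, 0], "angular": [0, 0, 0]}, {"jaw": 0, "delta_pos": [0.001, -0.022, 0], "angular": [0, 0, 0]}, {"jaw": 0, "delta_pos": [0.003, -0.022, 0], "angular": [0, 0, 0]}, {"jaw": 0, "delta_pos": [0.004, -0.022, 0], "angular": [0, 0, 0]}, {"jaw": 0, "delta_pos": [0.005, -0.021, 0], "angular": [0, 0, 0]}, {"jaw": 0, "delta_pos": [0.006, -0.021, 0], "angular": [0, 0, 0]}, {"jaw": 0, "delta_pos": [0.008, -0.021, 0], "angular": [0, 0, 0]}, {"jaw": 0, "delta_pos": [0.009, -0.02, 0], "angular": [0, 0, 0]}]}}

```text
clock: 15.9
ee_pos: [534.5, 44.4, 222.7]
tcp_rot: [0.0, 0.164, 0.986, 0.0]
wrist_force: [-0.6, 0.1, 0.1]
width: 14.1
gripper_force: 30.0
```

>>> {"op": "send_rows", "data": {"increments": [{"jaw": 0, "delta_pos": [0.011, -0.019, 0], "angular": [0, 0, 0]}, {"jaw": 0, "delta_pos": [0.011, -0.019, 0], "angular": [0, 0, 0]}, {"jaw": 0, "delta_pos": [0.013, -0.018, 0], "angular": [0, 0, 0]}, {"jaw": 0, "delta_pos": [0.014, -0.017, 0], "angular": [0, 0, 0]}, {"jaw": 0, "delta_pos": [0.014, -0.016, 0], "angular": [0, 0, 0]}, {"jaw": 0, "delta_pos": [0.016, -0.015, 0], "angular": [0, 0, 0]}, {"jaw": 0, "delta_pos": [0.017, -0.015, 0], "angular": [0, 0, 0]}, {"jaw": 0, "delta_pos": [0.017, -0.013, 0], "angular": [0, 0, 0]}]}}

```text
clock: 16.9
ee_pos: [516.5, 33.8, 222.6]
tcp_rot: [-0.0, 0.164, 0.986, 0.0]
wrist_force: [0.6, -0.8, -0.1]
width: 13.7
gripper_force: 30.0
```

```bash
python3 -c "
from h import *
chk(7)"
```

```text
tip [597.8   6.  189.4] rad 43.2 ang -84.8 F [ 0.6 -0.8 -0.1] M [ 0.06 -0.01  0.05] pred mid-tuft [297.7 176.8]
[72 74 74 73 72 67 60 57 65 78 85 88 87 86 83] cols from 291
```

>>> {"op": "send_rows", "data": {"increments": [{"jaw": 0, "delta_pos": [0.018, -0.012, 0], "angular": [0, 0, 0]}, {"jaw": 0, "delta_pos": [0.019, -0.011, 0], "angular": [0, 0, 0]}, {"jaw": 0, "delta_pos": [0.02, -0.01, 0], "angular": [0, 0, 0]}, {"jaw": 0, "delta_pos": [0.02, -0.009, 0], "angular": [0, 0, 0]}, {"jaw": 0, "delta_pos": [0.021, -0.007, 0], "angular": [0, 0, 0]}, {"jaw": 0, "delta_pos": [0.021, -0.007, 0], "angular": [0, 0, 0]}, {"jaw": 0, "delta_pos": [0.021, -0.004, 0], "angular": [0, 0, 0]}, {"jaw": 0, "delta_pos": [0.022, -0.004, 0], "angular": [0, 0, 0]}]}}

```text
clock: 17.95
ee_pos: [495.6, 33.0, 222.7]
tcp_rot: [0.0, 0.164, 0.986, 0.0]
wrist_force: [0.9, 0.0, -0.4]
width: 13.6
gripper_force: 30.0
```

>>> {"op": "send_rows", "data": {"increments": [{"jaw": 0, "delta_pos": [0.022, -0.002, 0], "angular": [0, 0, 0]}, {"jaw": 0, "delta_pos": [0.022, -0.001, 0], "angular": [0, 0, 0]}, {"jaw": 0, "delta_pos": [0.022, 0, 0], "angular": [0, 0, 0]}, {"jaw": 0, "delta_pos": [0.022, 0.002, 0], "angular": [0, 0, 0]}, {"jaw": 0, "delta_pos": [0.021, 0.003, 0], "angular": [0, 0, 0]}, {"jaw": 0, "delta_pos": [0.022, 0.005, 0], "angular": [0, 0, 0]}, {"jaw": 0, "delta_pos": [0.021, 0.006, 0], "angular": [0, 0, 0]}, {"jaw": 0, "delta_pos": [0.021, 0.007, 0], "angular": [0, 0, 0]}]}}

```text
clock: 18.95
ee_pos: [476.8, 42.1, 222.7]
tcp_rot: [-0.0, 0.164, 0.986, 0.0]
wrist_force: [-1.0, 0.3, -1.0]
width: 13.8
gripper_force: 30.0
```

```bash
python3 -c "
from h import *
chk(9);r.grab_frame('top');r.grab_frame('top');chk(10)"
```

```text
tip [558.1  14.2 189.5] rad 43.6 ang -140.5 F [-1.   0.3 -1. ] M [0.02 0.   0.03] pred mid-tuft [277.5 179.2]
[82 85 86 85 84 82 76 66 62 63 70 76 78 79 78] cols from 270
tip [558.2  14.2 189.5] rad 43.5 ang -140.4 F [-0.2 -0.2 -1.1] M [ 0.01  0.01 -0.05] pred mid-tuft [277.5 179.2]
[86 86 85 83 80 74 66 62 63 71 76 78 78 78 73] cols from 271
```

>>> {"op": "send_rows", "data": {"increments": [{"jaw": 0, "delta_pos": [0.019, 0.008, 0], "angular": [0, 0, 0]}, {"jaw": 0, "delta_pos": [0, 0, 0], "angular": [0, 0, 0]}, {"jaw": 0, "delta_pos": [0, 0, 0], "angular": [0, 0, 0]}, {"jaw": 0, "delta_pos": [0, 0, -0.03], "angular": [0, 0, 0]}, {"jaw": 0, "delta_pos": [0, 0, -0.04], "angular": [0, 0, 0]}, {"jaw": 0, "delta_pos": [0, 0, -0.06], "angular": [0, 0, 0]}, {"jaw": 0, "delta_pos": [0, 0, -0.12], "angular": [0, 0, 0]}, {"jaw": 0, "delta_pos": [0, 0, -0.18], "angular": [0, 0, 0]}]}}

```text
clock: 20.15
ee_pos: [474.9, 43.5, 275.3]
tcp_rot: [-0.0, 0.164, 0.986, -0.0]
wrist_force: [0.2, 0.1, -0.2]
width: 13.5
gripper_force: 30.0
```

```bash
python3 -c "
from h import *
r.grab_frame('top');go([511,316.2,49.4],161.1)"
```

```text
t 20.2 pos [476.4  43.7 278.2] w 13.5 F [1.3 0.2 2.8] tilt [-0.0033  0.0022 -1.    ]
units (of start axes) [0.469 2.238 1.91 ]
turn units [ 0.0028  0.0042 -0.0001] units after turn [0.462 2.242 1.907]
```

>>> {"op": "send_rows", "data": {"increments": [{"jaw": 0, "delta_pos": [0.023, 0.143, 0], "angular": [0, 0, 0]}, {"jaw": 0, "delta_pos": [0.06, 0.3, 0], "angular": [0, 0, 0]}, {"jaw": 0, "delta_pos": [0.07, 0.35, 0], "angular": [0, 0, 0]}, {"jaw": 0, "delta_pos": [0.07, 0.35, 0], "angular": [0, 0, 0]}, {"jaw": 0, "delta_pos": [0.07, 0.35, 0], "angular": [0, 0, 0]}, {"jaw": 0, "delta_pos": [0.07, 0.35, 0], "angular": [0, 0, 0]}, {"jaw": 0, "delta_pos": [0.06, 0.25, 0], "angular": [0, 0, 0]}, {"jaw": 0, "delta_pos": [0.03, 0.15, 0], "angular": [0, 0, 0]}]}}

```text
clock: 21.2
ee_pos: [509.7, 318.7, 273.2]
tcp_rot: [-0.001, 0.163, 0.987, -0.0]
wrist_force: [-0.1, 0.1, -1.3]
width: 13.9
gripper_force: 30.0
```

>>> {"op": "send_rows", "data": {"increments": [{"jaw": 0, "delta_pos": [0, 0, 0], "angular": [0, 0, 0]}, {"jaw": 0, "delta_pos": [0, 0, 0.2], "angular": [0, 0, 0]}, {"jaw": 0, "delta_pos": [0, 0, 0.3], "angular": [0, 0, 0]}, {"jaw": 0, "delta_pos": [0, 0, 0.3], "angular": [0, 0, 0]}, {"jaw": 0, "delta_pos": [0, 0, 0.3], "angular": [0, 0, 0]}, {"jaw": 0, "delta_pos": [0, 0, 0.2], "angular": [0, 0, 0]}, {"jaw": 0, "delta_pos": [0, 0, 0.1], "angular": [0, 0, 0]}, {"jaw": 0, "delta_pos": [0, 0, 0], "angular": [0, 0, 0]}]}}

```text
clock: 22.2
ee_pos: [510.8, 314.8, 106.1]
tcp_rot: [-0.0, 0.165, 0.986, -0.0]
wrist_force: [-0.1, -0.2, 1.7]
width: 13.7
gripper_force: 30.0
```

```bash
python3 -c "
from h import *
r.grab_frame('top');go([510.8,315.9,49.3],161.1)"
```

```text
t 22.25 pos [511.2 315.4 106.9] w 13.7 F [-0.4  0.6 -0. ] tilt [-5.e-04  3.e-04 -1.e+00]
units (of start axes) [0.005 0.003 0.48 ]
turn units [ 0.0004  0.0006 -0.0009] units after turn [0.005 0.003 0.48 ]
```

>>> {"op": "send_rows", "data": {"increments": [{"jaw": 0, "delta_pos": [0.003, 0.003, 0.1], "angular": [0, 0, 0]}, {"jaw": 0, "delta_pos": [0, 0, 0.1], "angular": [0, 0, 0]}, {"jaw": 0, "delta_pos": [0, 0, 0.1], "angular": [0, 0, 0]}, {"jaw": 0, "delta_pos": [0, 0, 0.07], "angular": [0, 0, 0]}, {"jaw": 0, "delta_pos": [0, 0, 0.05], "angular": [0, 0, 0]}, {"jaw": 0, "delta_pos": [0, 0, 0.03], "angular": [0, 0, 0]}, {"jaw": 0, "delta_pos": [0, 0, 0.02], "angular": [0, 0, 0]}, {"jaw": 0, "delta_pos": [0, 0, 0.004], "angular": [0, 0, 0]}]}}

```text
clock: 23.25
ee_pos: [510.6, 316.3, 49.4]
tcp_rot: [0.0, 0.164, 0.986, 0.0]
wrist_force: [-0.4, 1.0, -1.3]
width: 13.9
gripper_force: 30.0
```

```bash
python3 -c "
from h import *
r.grab_frame('top');r.grab_frame('top');r.grab_frame('top');go([510.8,315.9,49.3],161.1)"
```

```text
t 23.4 pos [510.7 316.4  49.6] w 13.9 F [-1.  -0.  -0.1] tilt [-3.e-04  4.e-04 -1.e+00]
units (of start axes) [-0.002 -0.004  0.003]
turn units [0.0005 0.0003 0.0002] units after turn [-0.002 -0.004  0.003]
```

>>> {"op": "send_rows", "data": {"increments": [{"jaw": 1, "delta_pos": [0, 0, 0], "angular": [0, 0, 0]}, {"jaw": 1, "delta_pos": [0, 0, 0], "angular": [0, 0, 0]}, {"jaw": 1, "delta_pos": [0, 0, 0], "angular": [0, 0, 0]}, {"jaw": 1, "delta_pos": [0, 0, 0], "angular": [0, 0, 0]}, {"jaw": 1, "delta_pos": [0, 0, 0], "angular": [0, 0, 0]}, {"jaw": 1, "delta_pos": [0, 0, 0], "angular": [0, 0, 0]}, {"jaw": 1, "delta_pos": [0, 0, 0], "angular": [0, 0, 0]}, {"jaw": 1, "delta_pos": [0, 0, 0], "angular": [0, 0, 0]}]}}

```text
clock: 24.4
ee_pos: [510.6, 316.3, 49.4]
tcp_rot: [0.0, 0.164, 0.986, 0.0]
wrist_force: [0.0, 0.8, -0.4]
width: 88.5
gripper_force: 0.0
```

>>> {"op": "send_rows", "data": {"increments": [{"jaw": 1, "delta_pos": [0, 0, -0.05], "angular": [0, 0, 0]}, {"jaw": 1, "delta_pos": [0, 0, -0.2], "angular": [0, 0, 0]}, {"jaw": 1, "delta_pos": [0, 0, -0.3], "angular": [0, 0, 0]}, {"jaw": 1, "delta_pos": [0, 0, -0.3], "angular": [0, 0, 0]}, {"jaw": 1, "delta_pos": [0, 0, -0.3], "angular": [0, 0, 0]}, {"jaw": 1, "delta_pos": [0.2, 0.1, -0.2], "angular": [0, 0, 0]}, {"jaw": 1, "delta_pos": [0.3, 0.15, -0.1], "angular": [0, 0, 0]}, {"jaw": 1, "delta_pos": [0.3, 0.15, 0], "angular": [0, 0, 0]}]}}

```text
clock: 25.4
ee_pos: [435.1, 393.9, 225.2]
tcp_rot: [0.001, 0.165, 0.986, 0.001]
wrist_force: [1.0, 0.4, 0.1]
width: 91.4
gripper_force: 0.0
```

>>> {"op": "send_rows", "data": {"increments": [{"jaw": 1, "delta_pos": [0.4, 0.15, 0], "angular": [0, 0, 0]}, {"jaw": 1, "delta_pos": [0.4, 0.15, 0], "angular": [0, 0, 0]}, {"jaw": 1, "delta_pos": [0.3, 0.1, 0], "angular": [0, 0, 0]}, {"jaw": 1, "delta_pos": [0.1, 0, 0], "angular": [0, 0, 0]}, {"jaw": 1, "delta_pos": [0, 0, 0], "angular": [0, 0, 0]}, {"jaw": 1, "delta_pos": [0, 0, 0], "angular": [0, 0, 0]}, {"jaw": 1, "delta_pos": [0, 0, 0], "angular": [0, 0, 0]}, {"jaw": 1, "delta_pos": [0, 0, 0], "angular": [0, 0, 0]}]}}

```text
clock: 26.4
ee_pos: [315.4, 484.3, 223.4]
tcp_rot: [0.0, 0.165, 0.986, -0.0]
wrist_force: [-0.1, 0.2, 0.2]
width: 91.6
gripper_force: 0.0
```

```bash
python3 -c "
from h import *
a=r.grab_frame('side');b=r.grab_frame('top');go([0,0,0])
a0=cv2.imread('pics/side0.png');b0=cv2.imread('pics/top0.png')
f=lambda x:cv2.resize(x[140:200,170:260],(390,260),interpolation=2);g=lambda x:cv2.resize(x[195:265,135:205],(300,300),interpolation=2)
A=np.hstack([f(a0),f(a)]);B=np.hstack([g(b0),g(b)]);B=cv2.copyMakeBorder(B,0,0,0,A.shape[1]-B.shape[1],0)
cv2.imwrite('pics/v5.png',np.vstack([A,B]))"
```

```text
t 26.5 pos [315.  484.5 223.4] w 92.0 F [-0.4  0.3  0.3] tilt [-1.e-04  0.e+00 -1.e+00]
units (of start axes) [ 1.173 -4.671  1.861]
```

View pics/v5.png

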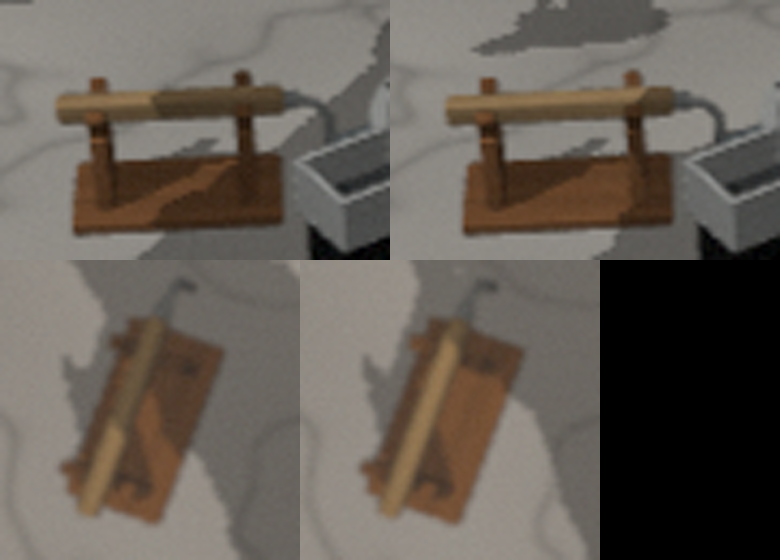

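Before (left) and after (right) match: the handle lies in both notches from (450,108) to (675,100) in the side crop, with the tuft at the same end. I'll hand in.

```bash
python3 -c "
from workcell import r
print(r.close_job())"
```

```text
the job is handed in; nothing more can be done
None
```

The gap was brushed in one clockwise pass, from just left of the chute round to its right at about 21 mm/s and 10 mm below the burr face. The brush is back in its cradle as it lay and the job was handed in at about 26.5 s; the verdict was not shown.

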